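# Swap the trays of a drying rack

### The job

The two-tier drying rack on the bench has its upper tray, with the little trees, left drawn out over the lower one. Push the upper tray fully home, then hook a fingertip behind the orange lip of the lower tray and draw that tray out as far as it goes, so that the dried orange slices lie ready to hand. Work with the fingertips only, without pinching a lip or lifting anything; everything on the trays must stay standing or lying on its tray, and everything else on the table stays where it is.

Things in the scene. Friction and masses are not known exactly. Their poses are not given: they have to be found in the camera images.
- rack: Stepped plywood rack, fixed: 300 mm deep with its trays home, 212 wide, 82 high. Origin: middle of its underside; x to its back (trays slide out to -x), y to the left for one looking along x, z up. Both trays home: outer face of the lower lip at x = -150 mm, top edge at z = 46; of the upper lip at x = -80, top at z = 84. Sides at |y| = 96 to 106 mm, 44 high from x = -138, 82 high from x = -70.
- tree_tray (a joint): The upper tray (blue lip): how far it stands out, in m: 0 fully home against its stop, 0.12 fully out. It starts 0.08 to 0.115 out, hanging over the lower tray's lip. Firm stops at both ends; it stays where it is left and needs 2 to 3 N to slide. Side and back walls rise 14 mm over its floor.
- slice_tray (a joint): The lower tray (orange lip): how far it stands out, in m: 0 fully home, 0.12 fully out against its stop. It starts home or up to 10 mm out. Firm stops at both ends; it stays where it is left and needs 2 to 3 N to slide. With both trays home, 64 mm of it lie open behind its lip, in front of the upper one.
- tree_tray_lip (a point): The tray's blue lip, an upright folded hem across its front with a blank paper tag on its face; moves with the tray. This point: middle of its top edge, at its OUTER face; axes as the rack's. The lip fills x = 0 to 6 mm, y = -92 to 92, z = -30 to 0; the tray's floor inside has its upper face at z = -27 mm and is bare for 60 mm behind the lip.
- slice_tray_lip (a point): The tray's orange lip, an upright folded hem across its front with a blank paper tag on its face; moves with the tray. This point: middle of its top edge, at its OUTER face; axes as the rack's. The lip fills x = 0 to 6 mm, y = -92 to 92, z = -30 to 0; the tray's floor inside has its upper face at z = -27 mm and is bare for 45 mm behind the lip.
- tree_a: Loose model tree, dark plum trunk and grey-blue leaf tufts, 85 mm tall, 56 mm across at the crown, standing on a round foot of 48 mm. It stands on the upper tray with its foot at least 60 mm behind the lip. Origin: the middle of the foot's underside; z up the trunk. 45 g, tips over easily.
- tree_b: Second model tree like tree_a, beside it on the upper tray.
- slice_a: Loose dried orange slice, a disc 56 mm across and 8 mm thick, lying flat on the lower tray, its near edge at least 45 mm behind the lip; hidden under the upper tray at the start. Origin: the middle of its underside.
- slice_b: Second dried orange slice like slice_a, beside it.
- gourd: Loose small dried gourd, 34 mm across and 25 mm high, standing on the lower tray behind the slices. Origin: the middle of its underside.
- landscape: Model landscape on a black board 300 x 270 mm (18 mm thick), with brown soil, gourds and trees up to 150 mm high; fixed. It stands beside the rack, on its left or on its right. Origin: the middle of its underside.
- jar: Loose plum-coloured paint jar with a paper band and a black lid, 54 mm across, 78 mm high, in front of the landscape. Origin: the middle of its underside.
- cup: Loose paper cup, 62 mm across the rim, 62 mm high, in front of the landscape. Origin: the middle of its underside.
- brush: Loose paint brush, 180 mm long, lying between the landscape and the jar and cup. Its x axis runs along the handle.
Things that resemble listed ones, but are neither listed nor needed, are in the scene too. Leave any green or yellow look-alike of the tree_b alone.

How it is judged (in metres and radians):
On the way, in this order (a step that is already met when the one before it is completed fails the run):
1. the upper tray is pushed fully home (within 6 mm) (value of joint tree_tray below 0.006 m), for 0.2 s.
2. the lower tray is on its way out, drawn by fingers bearing on the inner side of its lip (slice_tray_c0) (value of joint slice_tray between 0.03 and 0.11 m and contact force between the fingers and slice_tray_c0 above 0.5 N), for 0.05 s.
3. the lower tray is out to its stop (within 8 mm) (value of joint slice_tray above 0.112 m), for 0.2 s.
At the end, for the whole second after the job is handed in: The upper tray is within 6 mm of fully home and the lower tray within 8 mm of fully out; both trees stand upright (within 0.3 rad) on the upper tray, both slices lie flat and the gourd stands (within 0.3 rad) on the lower tray, all at rest (value of joint tree_tray below 0.006 m and value of joint slice_tray above 0.112 m and angle between each of tree_a, tree_b, slice_a, slice_b, gourd's own z axis and vertical below 0.3 rad and z of tree_a in the frame of tree_tray_lip between -0.034 and -0.018 m and x of each of tree_a, tree_b in the frame of tree_tray_lip above 0 m and z of tree_b in the frame of tree_tray_lip between -0.034 and -0.018 m and z of slice_a in the frame of slice_tray_lip between -0.034 and -0.018 m and x of each of slice_a, slice_b, gourd in the frame of slice_tray_lip above 0 m and z of slice_b in the frame of slice_tray_lip between -0.034 and -0.018 m and z of gourd in the frame of slice_tray_lip between -0.034 and -0.018 m and linear speed of each of tree_a, tree_b, slice_a, slice_b, gourd below 0.02 m/s); the robot touches nothing.
It fails at once if a tree, a slice or the gourd is lifted more than 15 mm or tipped over (more than 0.6 rad) ((z of any of tree_a, tree_b in the frame of rack above 0.072 m or z of any of slice_a, slice_b, gourd in the frame of rack above 0.034 m) or angle between any of tree_a, tree_b, slice_a, slice_b, gourd's own z axis and vertical above 0.6 rad).
It fails at once if a lip is pinched: fingers press on both its inner side (c0) and its outer side (c1) at once ((contact force between the fingers and tree_tray_c0 above 2 N and contact force between the fingers and tree_tray_c1 above 2 N) or (contact force between the fingers and slice_tray_c0 above 2 N and contact force between the fingers and slice_tray_c1 above 2 N)).
It fails at once if the jar, the cup or the brush is moved more than 20 mm (distance of any of jar, cup, brush from where it was at the start of the episode above 0.02 m).
It fails at once if the robot runs into the landscape (more than 3 N) (contact force between any of the fingers, the arm and landscape above 3 N).
It fails at once if the rack or a tray is pushed with the arm or the gripper's body instead of the fingers (more than 5 N) (contact force between the arm and rack above 5 N).
It also fails if it takes over 45 s, if anything falls off the work surface, if the arm or the gripper's body presses on something with over 40 N, if the wrist force passes 120 N, or if a joint passes its speed limit or range.

### The arm

A 7-joint arm with a two-finger parallel gripper is mounted at the origin on the work surface. World frame = base frame: x ahead of the robot, y to its left, z up, the work surface at z = 0. Lengths are in mm, angles in rad, forces in N, time in s.
With the tool pointing down it reaches from about 375 to 925 mm from the base axis. Payload 3.1 kg.
Tool frame: the origin (TCP) lies at the very end of the fingers, on their centre line; the grasp point (between the pads) lies 19 mm behind it; z points along the fingers, y is the line along which they close (so a half turn about z gives the same grasp; the last joint's range is limited). The gripper opens to 85 mm and grips with 20 to 120 N. Pads are 22 mm wide; open, the fingers measure 114 mm over their backs; the gripper's body (76 mm by 85 mm) begins 54 mm behind the grasp point. The pads swing forward as they close: fully open they stand 13 mm farther back than shut.
Start: joints at [-1.393, 0.383, 0.044, 1.598, -0.018, 1.161, -0.05], TCP at [176.983, 625.444, 231.269] pointing down, gripper open.
Joint ranges: [-2.61, 2.61], [-0.41, 2.15], [-1.48, 1.57], [0, 2.5], [-1.57, 4.71], [0.05, 1.97], [-2.85, 2.85]. Speed limits (rad/s): [2.79, 2.79, 3.14, 3.14, 3.14, 3.14, 3.14].

### API

Orientations are given as a unit quaternion [x, y, z, w].
In Python, from cell import bot gives the robot as it stands.
- The arm moves only by the tool move_arm, never from a script. Its argument "steps" is a list of rows, each a list of 5 numbers: the opening in per cent of the stroke, from 0 (shut) to 100 (fully open), then the shift along the tool's x, y, z in cm, then the turn about the tool's z in degrees. In form: [[fingers, dx, dy, dz, turn], ...]. A call has 1 to 20 rows; each row shifts and turns the commanded pose from where the row before left it, along the tool's axes as they then stand; what a row does not reach is not made up. A row lasts 1/10 s, in which the tool goes at most 50 mm and 8.59 degrees, less where a joint would pass 70% of its speed; a pose out of reach is approached as far as the arm can. A call with a gripper value outside its range is refused whole. The fingers move at their own pace and stop on an object; "squeeze" is the grip in N (left out, the last holds). Time passes only in rows, so rows that do not move let the fingers close. It gives the time, the measured TCP pose, the force, the opening and the grip force at its end, in the units of the state.
- bot.get_state(): the state, without advancing time (a new reading comes with each control period).
- bot.read_camera(name): name is "scene" or "side" or "wrist"; returns a dict with "frame" (420x560x3 uint8, red, green, blue), "camera_matrix" (3x3 intrinsics, pixels), "D" ([k1, k2, p1, p2, k3] as OpenCV has them; the pictures are not rectified), "extrinsics" (4x4, takes a point from world to camera coordinates); the wrist camera has in their place "mount" (4x4, takes a point from camera to tool coordinates, whose origin is the TCP and whose axes are the flange's). Camera axes: x right, y down, z forward; pixel columns grow to the right and rows downward; lengths in mm; the calibration is good to about 2 mm. A picture is of the moment at which its call begins: read the wrist's pose just before it. There is no depth.
- bot.finish_job(): hands the job in; it is judged then, once.
The state is a dict: "time": time; "qpos": joint angles; "joint_vel": joint speeds; "tau": joint torques, N m; "position": TCP position; "tool_rot": TCP orientation; "contact_force": force on the tool from outside, world axes, zero at the start; "ft_torque": the same for the moment, N m; "opening": opening from 0.0 (shut) to 1.0 (fully open); "grasp_force": force on a finger pad.
Only numpy, scipy, OpenCV 4.12 (cv2) and the standard library are available. Lean on these libraries where they do the work, as an engineer would, in place of code of your own. Each camera call takes 0.05 s, during which the arm holds its last target. There are 200 camera calls.

## Working session

There is one attempt and no reset: what is moved stays moved. The work goes in short steps, Python scripts to look and compute and a tool call to move; the robot and the scene stay as the last step left them, time stands still between calls to the robot, and variables do not carry over. Pictures are saved under pics/ and viewed, at most 10 in all, crops included, and the job is handed in when it is done.

Besides the shell and the picture viewer there is one more tool, called after ">>>" in YAML: its name, and indented under it one key for each argument. move_arm: Moves the arm, as the interface text tells. Its arguments: {"type":"object","properties":{"steps":{"type":"array","items":{"type":"array","items":{"type":"number"}}},"squeeze":{"type":"number"}},"required":["steps"]}

```bash
mkdir -p pics; ls; cat > h.py <<'E'
from cell import bot
import numpy as np, cv2
def ray(c,uv):
    p=cv2.undistortPoints(np.array([[uv]],float),np.array(c["camera_matrix"]),np.array(c["D"]))[0,0]
    E=np.array(c["extrinsics"]);R,t=E[:3,:3],E[:3,3]
    d=R.T@np.array([p[0],p[1],1]);return -R.T@t,d
def onz(c,uv,z):
    o,d=ray(c,uv);return o+d*(z-o[2])/d[2]
def tri(c1,u1,c2,u2):
    o,d=ray(c1,u1);p,e=ray(c2,u2)
    s=np.linalg.lstsq(np.stack([d,-e],1),p-o,rcond=None)[0]
    a,b=o+d*s[0],p+e*s[1];return (a+b)/2,np.linalg.norm(a-b)
E
python3 - <<'E'
from h import *
import pickle
s=bot.get_state();print(s["time"],s["position"],s["tool_rot"],s["opening"])
C={}
for n in("scene","side"):
    c=bot.read_camera(n);C[n]=c
    cv2.imwrite(f"pics/{n}0.png",cv2.resize(c["frame"][:,:,::-1],(800,600)))
    E=np.array(c["extrinsics"]);print(n,-E[:3,:3].T@E[:3,3])
pickle.dump(C,open("c0.pkl","wb"))
E
```

```text
pics
0.0 [176.74150622 624.51693217 229.85627954] [ 1.37420437e-01  9.90511910e-01 -1.32958975e-03 -1.10589794e-04] 0.9987339843461925
scene [1305.60939642  556.28064412  844.56986489]
side [ 234.6411835  -502.21390462  493.53825592]
```

View pics/scene0.png

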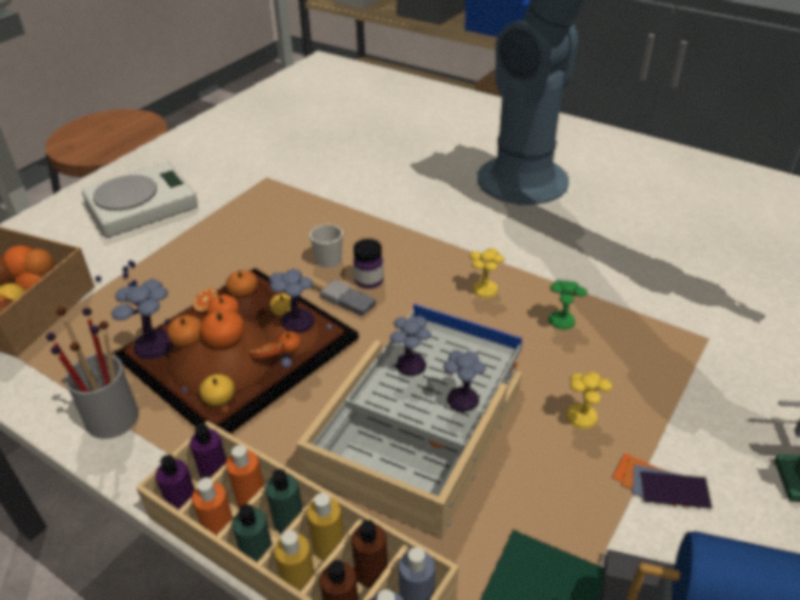

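View pics/side0.png

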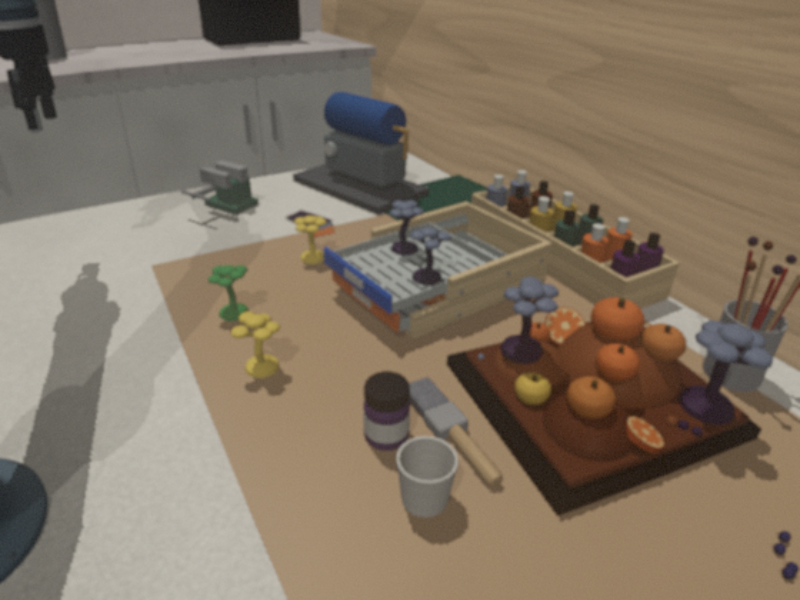

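The scene view shows the rack with its blue lip from (415,310) to (521,345) and its back rim from (303,448) to (440,500), all at 800 px scale. In the side view the blue lip runs (327,252)–(392,305), with the orange lip below it. The upper tray carries grey-blue trees. The yellow and green ones stand apart on the mat, and the other two grey-blue trees belong to the landscape.

```bash
python3 - <<'E'
from h import *
import pickle
C=pickle.load(open("c0.pkl","rb"))
roi={"scene":(280,205,380,250),"side":(222,165,290,232)}
for n,(x0,y0,x1,y1) in roi.items():
    f=C[n]["frame"];hsv=cv2.cvtColor(f,cv2.COLOR_RGB2HSV)
    for nm,lo,hi in(("blue",(105,130,50),(125,255,255)),("or",(2,120,90),(14,255,255))):
        m=np.zeros(f.shape[:2],np.uint8);m[y0:y1,x0:x1]=cv2.inRange(hsv,lo,hi)[y0:y1,x0:x1]
        k=cv2.findContours(m,cv2.RETR_EXTERNAL,cv2.CHAIN_APPROX_NONE)[0]
        if not k: continue
        k=max(k,key=cv2.contourArea);
        print(n,nm,cv2.contourArea(k),cv2.approxPolyDP(k,2.5,True)[:,0].tolist())
a=cv2.resize(C["scene"]["frame"][200:370,205:375,::-1],(600,600),interpolation=cv2.INTER_CUBIC)
b=cv2.resize(C["side"]["frame"][130:245,220:390,::-1],(800,541),interpolation=cv2.INTER_CUBIC)
cv2.imwrite("pics/a.png",a);cv2.imwrite("pics/b.png",b)
E
```

```text
scene blue 390.0 [[290, 215], [291, 220], [358, 242], [363, 239]]
side blue 17.0 [[250, 191], [272, 208]]
side or 145.0 [[261, 212], [258, 217], [278, 231], [278, 219], [270, 220]]
```

View pics/a.png

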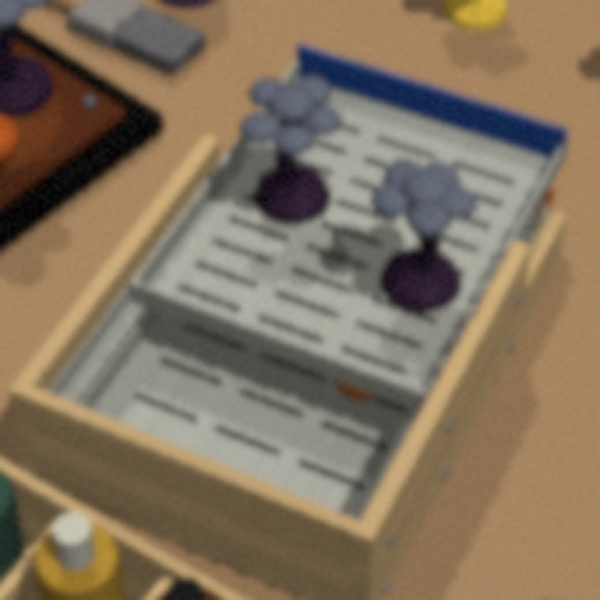

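View pics/b.png

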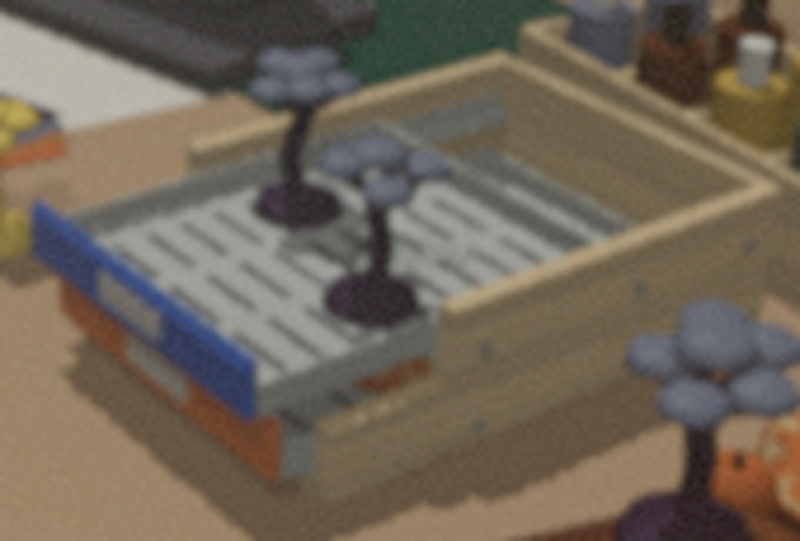

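```bash
python3 - <<'E'
from h import *
import pickle
C=pickle.load(open("c0.pkl","rb"))
A=lambda p:(205+p[0]/3.53-.35,200+p[1]/3.53-.35)
B=lambda p:(220+p[0]/4.706-.4,130+p[1]/4.706-.4)
P={"lipR":((302,46),(253,372),84),"lipL":((566,128),(35,205),84),
"backR":((12,392),(775,187),82),"backL":((368,543),(503,53),82),"frontR":((210,138),(445,310),82),"frontL":((528,243),(190,150),82)}
for k,(a,b,z) in P.items():
    t,e=tri(C["scene"],A(a),C["side"],B(b))
    print(k,t.round(1),round(e,1),onz(C["scene"],A(a),z).round(1),onz(C["side"],B(b),z).round(1))
# orange lip bottom corners on side, z=16: 
for b in((65,312),(278,480)): print("or",onz(C["side"],B(b),16).round(1))
E
```

```text
lipR [560.7  74.   79.7] 2.1 [563.8  77.1  84. ] [557.9  66.9  84. ]
lipL [540.5 253.9  82.1] 0.1 [542.3 254.7  84. ] [539.1 250.4  84. ]
backR [880.3  98.5  81.8] 2.9 [881.4  97.5  82. ] [878.9  99.2  82. ]
backL [858.7 305.3  82.3] 1.7 [859.2 304.7  82. ] [858.8 306.9  82. ]
frontR [662.   74.9  80.8] 3.2 [664.4  74.8  82. ] [659.9  74.7  82. ]
frontL [637.6 277.6  80.6] 1.1 [638.3 278.3  82. ] [636.3 274.2  82. ]
or [555.  257.2  16. ]
or [577.2  77.   16. ]
```

```bash
python3 - <<'E'
from h import *
import pickle
C=pickle.load(open("c0.pkl","rb"))
for n,L in(("scene",[(487,290),(563,320),(583,415)]),("side",[(262,368),(234,312),(312,256)])):
    for p in L: print(n,p,onz(C[n],(p[0]*.7,p[1]*.7),5).round())
E
```

```text
scene (487, 290) [385. 117.   5.]
scene (563, 320) [387. 264.   5.]
scene (583, 415) [566. 377.   5.]
side (262, 368) [378. 102.   5.]
side (234, 312) [383. 257.   5.]
side (312, 256) [564. 374.   5.]
```

>>> move_arm:
  steps:
    - [0,0,0,0,-8]
    - [0,0,0,0,-8]
    - [0,0,0,0,-6]
    - [0,-1.3,-2.3,0,0]
    - [0,-2.6,-4.5,0,0]
    - [0,-2.6,-4.5,0,0]
    - [0,-2.6,-4.5,0,0]
    - [0,-2.6,-4.5,0,0]
    - [0,-2.6,-4.5,0,0]
    - [0,-2.6,-4.5,0,0]
    - [0,-2.6,-4.5,0,0]
    - [0,-2.6,-4.5,0,0]
    - [0,-2.6,-4.5,0,0]
    - [0,-2.6,-4.5,0,0]
    - [0,-1.4,-2.4,0,0]
    - [0,0,0,0,0]
    - [0,0,0,0,0]

```text
time: 1.8
position: [504.1, 177.6, 230.8]
tool_rot: [-0.053, 0.999, 0.0, -0.001]
contact_force: [0.0, 0.6, 0.2]
opening: 0.002
grasp_force: 0.0
```

>>> move_arm:
  steps:
    - [0,0,-0.4,2.0,0]
    - [0,0,-0.4,4.0,0]
    - [0,0,-0.4,4.0,0]
    - [0,0,-0.4,3.5,0]
    - [0,0,0,2.0,0]
    - [0,0,0,1.2,0]
    - [0,0,0,0,0]
    - [0,0,0,0,0]
    - [0,0,0,0,0]

```text
time: 2.7
position: [507.3, 163.5, 65.8]
tool_rot: [-0.055, 0.999, 0.001, 0.001]
contact_force: [0.1, -0.4, 0.1]
opening: -0.003
grasp_force: 0.0
```

```bash
python3 - <<'E'
from h import *
for n in("side",):
    c=bot.read_camera(n);f=c["frame"][130:245,220:390,::-1]
    cv2.imwrite("pics/c.png",cv2.resize(f,(800,541),interpolation=cv2.INTER_CUBIC))
E
```

```text
(no output)
```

View pics/c.png

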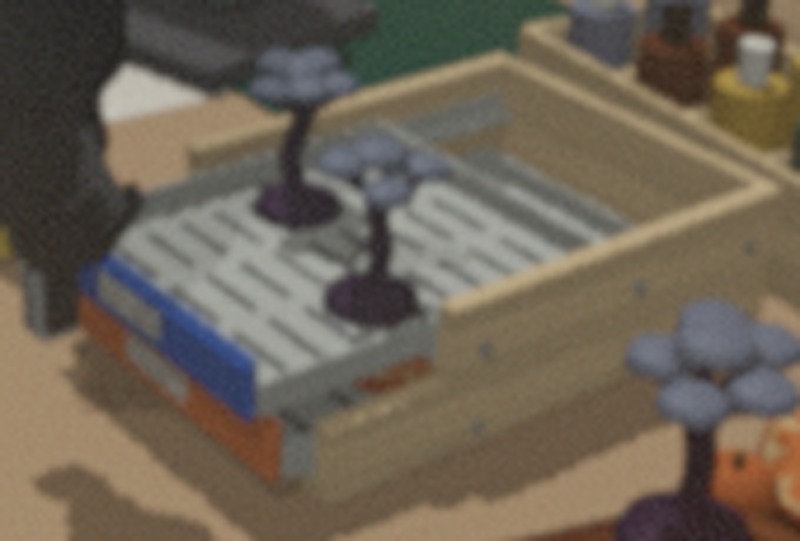

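The fingertips at (50,335) stand before the blue lip and clear of it. I push gently.

>>> move_arm:
  steps:
    - [0,-0.8,0,0,0]
    - [0,-1.0,0,0,0]
    - [0,-0.5,0,0,0]
    - [0,-0.2,0,0,0]
    - [0,-0.2,0,0,0]
    - [0,-0.2,0,0,0]
    - [0,-0.2,0,0,0]
    - [0,-0.2,0,0,0]
    - [0,-0.3,0,0,0]
    - [0,-0.3,0,0,0]
    - [0,-0.4,0,0,0]
    - [0,-0.4,0,0,0]
    - [0,-0.4,0,0,0]
    - [0,-0.4,0,0,0]
    - [0,-0.4,0,0,0]

```text
time: 4.25
position: [564.7, 168.8, 63.9]
tool_rot: [-0.054, 0.999, -0.0, -0.0]
contact_force: [-2.4, 0.7, -1.2]
opening: 0.003
grasp_force: 1.1
```

>>> move_arm:
  steps:
    - [0,-0.4,0,0,0]
    - [0,-0.4,0,0,0]
    - [0,-0.4,0,0,0]
    - [0,-0.4,0,0,0]
    - [0,-0.4,0,0,0]
    - [0,-0.4,0,0,0]
    - [0,-0.4,0,0,0]
    - [0,-0.4,0,0,0]
    - [0,-0.4,0,0,0]
    - [0,-0.4,0,0,0]
    - [0,-0.4,0,0,0]
    - [0,-0.4,0,0,0]
    - [0,-0.3,0,0,0]
    - [0,-0.2,0,0,0]
    - [0,-0.2,0,0,0]
    - [0,-0.2,0,0,0]
    - [0,-0.2,0,0,0]
    - [0,-0.1,0,0,0]
    - [0,0,0,0,0]

```text
time: 6.15
position: [624.9, 175.2, 64.5]
tool_rot: [-0.054, 0.999, 0.0, 0.0]
contact_force: [-1.4, 0.6, -0.8]
opening: 0.0
grasp_force: 0.7
```

>>> move_arm:
  steps:
    - [0,-0.1,0,0,0]
    - [0,-0.1,0,0,0]
    - [0,-0.1,0,0,0]
    - [0,-0.1,0,0,0]
    - [0,-0.1,0,0,0]
    - [0,-0.1,0,0,0]
    - [0,-0.1,0,0,0]
    - [0,0,0,0,0]

```text
time: 6.95
position: [628.0, 175.6, 64.1]
tool_rot: [-0.054, 0.999, -0.0, -0.004]
contact_force: [-8.7, -0.5, 5.6]
opening: -0.002
grasp_force: 4.6
```

>>> move_arm:
  steps:
    - [0,-0.1,0,0,0]
    - [0,-0.1,0,0,0]
    - [0,-0.1,0,0,0]
    - [0,0,0,0,0]
    - [0,0,0,0,0]

```text
time: 7.45
position: [628.0, 175.6, 63.6]
tool_rot: [-0.054, 0.999, -0.001, -0.007]
contact_force: [-13.3, -1.4, 9.2]
opening: 0.001
grasp_force: 7.0
```

>>> move_arm:
  steps:
    - [0,0.4,0,0,0]
    - [0,0.7,0,0,0]
    - [0,1.0,0,0,0]
    - [0,1.0,0,0,0]
    - [0,0.8,0,0,0]
    - [0,0.2,0,0,0]
    - [0,0,0,0,0]
    - [0,0,0,0,0]

```text
time: 8.25
position: [594.0, 171.9, 64.5]
tool_rot: [-0.054, 0.999, 0.0, 0.0]
contact_force: [0.3, -1.0, 0.4]
opening: 0.004
grasp_force: 0.0
```

```bash
python3 - <<'E'
from h import *
f=bot.read_camera("side")["frame"][130:245,220:390,::-1]
cv2.imwrite("pics/d.png",cv2.resize(f,(800,541),interpolation=cv2.INTER_CUBIC))
f=bot.read_camera("wrist")["frame"];cv2.imwrite("pics/w.png",f[:,:,::-1])
E
```

```text
(no output)
```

View pics/d.png

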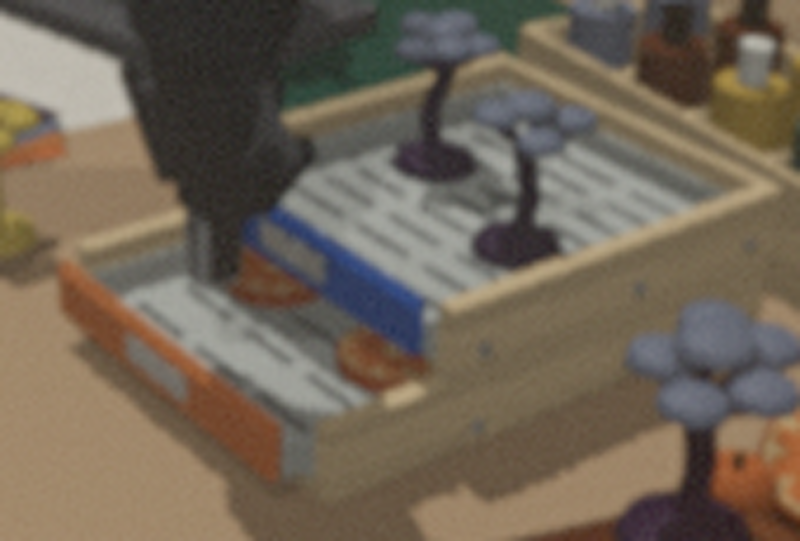

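View pics/w.png

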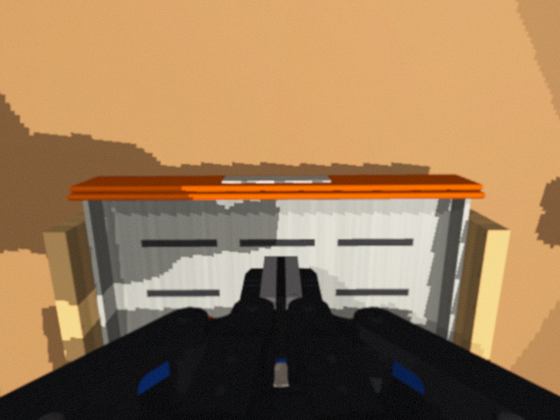

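Upper tray is home with both trees standing. The slices show at (270,280) and (375,360) in the side crop. In the wrist view the orange lip's inner top edge is at row ~198 and the fingertips are at row 257, centred.

```bash
python3 - <<'E'
from h import *
from scipy.spatial.transform import Rotation as R
s=bot.get_state();c=bot.read_camera("wrist")
T=np.eye(4);T[:3,:3]=R.from_quat(s["tool_rot"]).as_matrix();T[:3,3]=s["position"]
c["extrinsics"]=np.linalg.inv(T@np.array(c["mount"]))
for uv in((150,199),(280,199),(400,199),(280,177)):
    p=onz(c,uv,46);print(uv,((p-s["position"])@T[:3,:3]).round(1))
print("slot/slice edge",s["position"])
E
```

```text
(150, 199) [ 28.  -58.1  18.4]
(280, 199) [27.9 -1.1 18.4]
(400, 199) [27.9 51.6 18.4]
(280, 177) [37.7 -1.1 18.4]
slot/slice edge [594.1232583  171.86194244  64.40822894]
```

>>> move_arm:
  steps:
    - [0,0.4,0,0,0]
    - [0,0.3,0,0,0]
    - [0,0,0,0,0]
    - [0,0,0,0.5,0]
    - [0,0,0,0.8,0]
    - [0,0,0,0.8,0]
    - [0,0,0,0.8,0]
    - [0,0,0,0.5,0]
    - [0,0,0,0.2,0]
    - [0,0,0,0,0]
    - [0,0,0,0,0]

```text
time: 9.5
position: [586.9, 171.1, 28.4]
tool_rot: [-0.054, 0.999, 0.0, 0.0]
contact_force: [1.0, -0.9, 0.0]
opening: -0.002
grasp_force: 0.0
```

>>> move_arm:
  steps:
    - [0,0.2,0,0,0]
    - [0,0.2,0,0,0]
    - [0,0.2,0,0,0]
    - [0,0.2,0,0,0]
    - [0,0.2,0,0,0]
    - [0,0.2,0,0,0]
    - [0,0.2,0,0,0]
    - [0,0.2,0,0,0]
    - [0,0.3,0,0,0]
    - [0,0.3,0,0,0]
    - [0,0.4,0,0,0]
    - [0,0.4,0,0,0]
    - [0,0.4,0,0,0]
    - [0,0.4,0,0,0]
    - [0,0.4,0,0,0]
    - [0,0.4,0,0,0]

```text
time: 11.1
position: [540.7, 166.0, 28.4]
tool_rot: [-0.054, 0.999, -0.0, 0.0]
contact_force: [3.0, 0.7, 1.7]
opening: -0.001
grasp_force: 1.1
```

>>> move_arm:
  steps:
    - [0,0.4,0,0,0]
    - [0,0.4,0,0,0]
    - [0,0.4,0,0,0]
    - [0,0.4,0,0,0]
    - [0,0.4,0,0,0]
    - [0,0.4,0,0,0]
    - [0,0.4,0,0,0]
    - [0,0.4,0,0,0]
    - [0,0.4,0,0,0]
    - [0,0.4,0,0,0]
    - [0,0.4,0,0,0]
    - [0,0.4,0,0,0]
    - [0,0.4,0,0,0]
    - [0,0.3,0,0,0]
    - [0,0.2,0,0,0]
    - [0,0.2,0,0,0]
    - [0,0.2,0,0,0]
    - [0,0.2,0,0,0]
    - [0,0.1,0,0,0]
    - [0,0,0,0,0]

```text
time: 13.1
position: [476.7, 159.2, 28.1]
tool_rot: [-0.054, 0.999, 0.0, -0.0]
contact_force: [2.2, -0.3, 0.3]
opening: -0.006
grasp_force: 0.6
```

>>> move_arm:
  steps:
    - [0,0.1,0,0,0]
    - [0,0.1,0,0,0]
    - [0,0.1,0,0,0]
    - [0,0.1,0,0,0]
    - [0,0.1,0,0,0]
    - [0,0.1,0,0,0]
    - [0,0.1,0,0,0]
    - [0,0.1,0,0,0]
    - [0,0.1,0,0,0]
    - [0,0.1,0,0,0]
    - [0,0.1,0,0,0]
    - [0,0,0,0,0]

```text
time: 14.3
position: [466.9, 158.3, 28.5]
tool_rot: [-0.054, 0.999, 0.0, 0.001]
contact_force: [4.2, 0.9, -3.2]
opening: 0.001
grasp_force: 1.7
```

>>> move_arm:
  steps:
    - [0,0.1,0,0,0]
    - [0,0.1,0,0,0]
    - [0,0.1,0,0,0]
    - [0,0.1,0,0,0]
    - [0,0,0,0,0]
    - [0,0,0,0,0]

```text
time: 14.9
position: [466.9, 158.5, 29.4]
tool_rot: [-0.054, 0.999, 0.001, 0.005]
contact_force: [9.1, 1.1, -6.2]
opening: -0.003
grasp_force: 4.4
```

The tray is at its stop. I back off the lip and rise.

>>> move_arm:
  steps:
    - [0,-0.3,0,0,0]
    - [0,-0.4,0,0,0]
    - [0,-0.4,0,0,0]
    - [0,0,0,0,0]
    - [0,0,0,-0.5,0]
    - [0,0,0,-1,0]
    - [0,0,0,-2,0]
    - [0,0,0,-3,0]
    - [0,0,0,-4,0]
    - [0,0,0,-4,0]
    - [0,0,0,-4,0]
    - [0,0,2,-2,0]
    - [0,0,4,0,0]
    - [0,0,4,0,0]
    - [0,0,4,0,0]
    - [0,0,3,0,0]
    - [0,0,0,0,0]
    - [0,0,0,0,0]

```text
time: 16.7
position: [454.3, 328.1, 233.6]
tool_rot: [-0.055, 0.998, -0.0, -0.0]
contact_force: [-0.0, 0.1, -0.4]
opening: -0.002
grasp_force: 0.0
```

```bash
python3 - <<'E'
from h import *
f=bot.read_camera("side")["frame"][120:260,190:390,::-1]
cv2.imwrite("pics/e.png",cv2.resize(f,(800,560),interpolation=cv2.INTER_CUBIC))
f=bot.read_camera("scene")["frame"][190:370,205:385,::-1]
cv2.imwrite("pics/f.png",cv2.resize(f,(600,600),interpolation=cv2.INTER_CUBIC))
E
```

```text
(no output)
```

View pics/e.png

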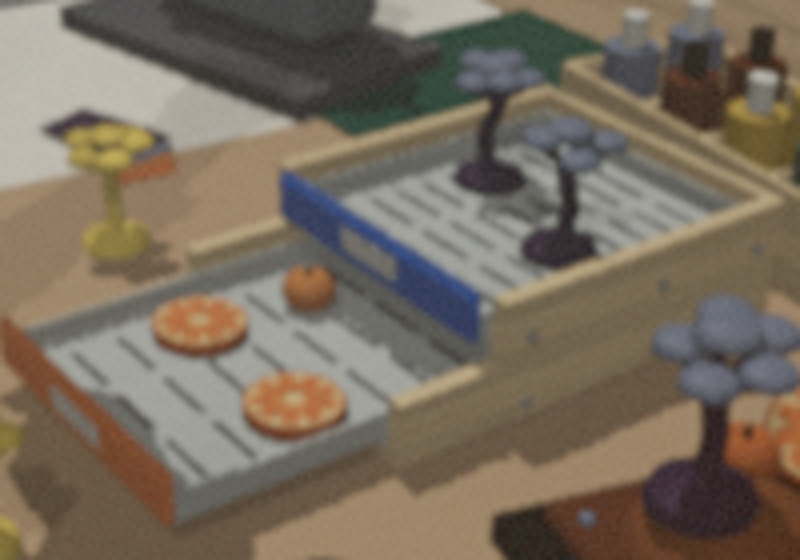

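View pics/f.png

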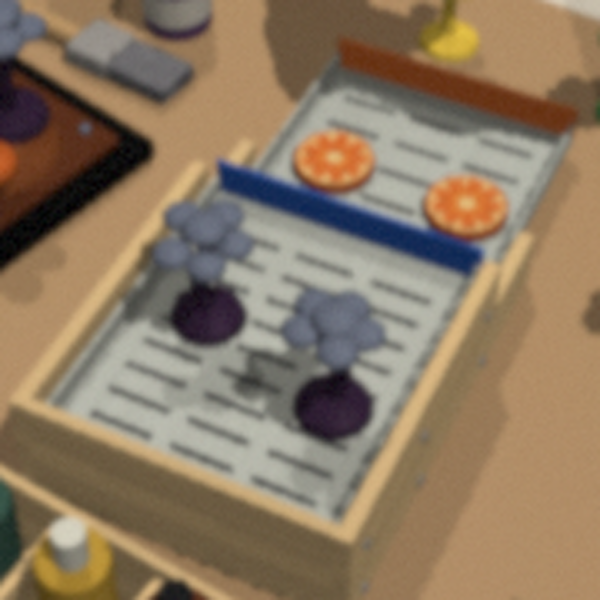

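The upper tray (blue lip (285,175)–(480,335) in the side view) is home with both trees standing. The lower tray is drawn out, with slices at (200,322) and (295,403) lying flat and the gourd at (310,288) standing.

```bash
python3 -c "
from cell import bot
print(bot.finish_job())"
```

```text
the job is handed in; nothing more can be done
None
```

The job is handed in (no score was shown): the upper tray is pushed home with both trees standing, and the lower tray is drawn out to its stop with the slices flat and the gourd standing.

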